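Lock out the bench switch box

ROBOT

A 6-joint arm with a two-finger parallel gripper is mounted at the origin on a cart in front of the work surface, level with it; the furniture and walls round the work are solid. World frame = base frame: x ahead of the robot, y to its left, z up, the work surface at z = 0. Lengths are in m, angles in rad, forces in N, time in s.
With the tool pointing down it reaches from about 0.25 to 0.725 m from the base axis. Payload 4 kg.
Tool frame: the origin (TCP) lies midway between the tips of the shut fingers; the grasp point (between the pads) lies bot.pinch_z behind it (bot.pinch_z is the distance from the TCP to the grasp point, in m); z points along the fingers, y is the line along which they close (so a half turn about z gives the same grasp; the last joint's range is limited). The gripper opens to 85 mm and grips with 20 to 120 N. Pads are 22 mm wide; open, the fingers measure 114 mm over their backs; the gripper's body (76 mm by 85 mm) begins 54 mm behind the grasp point. The pads swing forward as they close: fully open they stand 13 mm farther back than shut.
Start: joints at [1.117, 0.241, 0.005, 1.335, 0, 1.571], TCP at [0.219, 0.449, 0.231] pointing down, gripper open.
Joint ranges: [-2.72, 2.72], [-1.05, 1.87], [-1.09, 1.28], [-1.99, 2.15], [-1.42, 1.44], [-3.14, 3.14]. Speed limits (rad/s): [2.79, 2.79, 3.14, 3.14, 3.14, 3.14].

INTERFACE

Orientations are given as a unit quaternion [x, y, z, w].
In Python, from workcell import bot, cams, workorder gives the robot as it stands (bot), with the cameras (cams) and the job (workorder).
- The arm moves only by the tool pendant, called after "Request:" in YAML: its name, and indented under it one key for each argument. Schema: {"type":"object","properties":{"plan":{"type":"array","items":{"type":"array","items":{"type":"number"},"minItems":7,"maxItems":7},"minItems":1,"maxItems":10},"only":{"type":"string"},"quiet":{"type":"boolean"},"lines":{"type":"string"}},"required":["plan"],"additionalProperties":false}. plan is a list of rows, 1 to 10 of them, each of 7 numbers: a rotation vector rx, ry, rz in normalised numbers (1 is pi rad), then dx, dy, dz in normalised numbers (1 is 0.8 m), then the finger opening in m; each row is the pose to reach, as a shift and turn from the pose commanded when the call began, along the tool's axes at that moment; what a row does not reach only later rows make up. A row lasts 1/8 s, in which the tool goes at most 0.0625 m and 0.188 rad, less where a joint would pass 70% of its speed; a pose out of reach is approached as far as the arm can. The fingers move at their own pace and stop on an object; the grip force is fixed at half the most. Time passes only in rows, so rows that do not move let the fingers close. The tool returns the time, the measured TCP pose, the force, the opening and the grip force at its end. only (a regular expression) keeps the lines of the reply that match it, lines (a string "A,B") keeps lines A to B, and quiet returns only ok. No shift or turn number may pass 1 either way. Input that does not fit is refused with a message, and nothing moves.
- bot.get_obs(): the state, without advancing time (a new reading comes with each control period).
- cams.camera(name): name is "scene" or "top"; returns the picture (480x640x3 uint8, red, green, blue); there is no depth.
- cams.calibration(name): a dict with "mtx" (3x3 intrinsics, pixels), "R" (3x3) and "t" (3): a world point X has camera coordinates R X + t. Camera axes: x right, y down, z forward; pixel columns grow to the right and rows downward; lengths in m; the calibration is good to about 2 mm. A picture is of the moment at which its call begins. calibration takes no time and is no camera call.
- workorder.job_done(): hands the job in; it is judged then, once.
The state is a dict: "clock": time; "joint_pos": joint angles; "joint_vel": joint speeds; "tau": joint torques, N m; "eef_pos": TCP position; "tool_rot": TCP orientation; "ft_force": force on the tool from outside, world axes, zero at the start; "ft_torque": the same for the moment, N m; "grip_width": finger opening in m; "grasp_force": force on a finger pad.
Only numpy, scipy, OpenCV 4.12 (cv2) and the standard library are available. Lean on these libraries where they do the work, as an engineer would, in place of code of your own. Each camera call takes 0.05 s, during which the arm holds its last target. There are 200 camera calls.

TASK

The planer's knives are about to be changed, so lock out the grey switch box: press both of its red covers down until the latches click and hold them fully shut, then pick up the yellow-handled lockout bar and slide it endways through all three steel eyes until its handle is up against the first eye, and let go. Leave everything else on the bench as it is.

Things in the scene. Friction and masses are not known exactly. Their poses are not given: they have to be found in the camera images.
- switch_box: Grey steel switch box screwed to the bench, 112 (x) by 166 (y) by 50 mm high under the covers; screw feet widen it to 218 mm; latches and inlet stick out 17 mm. Two black rocker switches on top (already off), each under a red hinged cover. Origin: on the bench under its middle; x from the latch side (front) to the hinge side (back), y to the left cover, z up. Place and yaw vary.
- cover_left (a joint): Angle of the red cover on the box's +y side, rad: 0 fully shut, grows as its front edge swings up and back (1.57 upright, limit 1.9; starts 0.5 to 1.75). The stiff hinge (0.06 N m) stays where it is left. In the last 0.1 rad a bead under the front edge must be forced past a spring latch: about 10 N down on the pad, up to 20 N does no harm; then it snaps to 0 and is held.
- cover_right (a joint): The same for the red cover on the box's -y side; the two angles are independent.
- cover_left_hinge (a point): Point on the left cover's hinge line at mid width: box frame (0.045, 0.039, 0.052); the line runs along the box's y. The cover is 66 mm wide (y) and reaches 97 mm from the hinge line; its outer (top) face lies 13 mm off the hinge line.
- cover_right_hinge (a point): The same for the right cover: box frame (0.045, -0.039, 0.052).
- cover_left_pad (a point): Ribbed place to press on the left cover's outer face, moves with the cover; shut, at box frame (-0.010, 0.059, 0.065), 55 mm in front of the hinge line and 20 mm outward of the cover's middle. Each cover also has a steel eye standing on its outer face at mid width, 74 to 102 mm from the hinge line, 29 mm high.
- cover_right_pad (a point): The same on the right cover: shut, box frame (-0.010, -0.059, 0.065).
- eye_centre (a point): Centre of the bore of the steel eye fixed between the covers, box frame (-0.043, 0, 0.080), axes as the box's. With both covers shut the bores of the three eyes (17 mm round, plates 5 mm thick, at box y -0.039, 0, +0.039) stand in line along the box's y. Eye tops are 94 mm above the bench.
- lockout_bar: Lockout bar lying on the bench, 159 mm long, about 0.13 kg. Yellow square handle 22 x 22 x 54 mm with black bands; grey shank 12 mm in diameter, 105 mm long, tapered tip. Origin: underside at mid length; y along the bar to the tip, z up. Handle y -0.080 to -0.026, tip +0.079, axis 11 mm above the underside. May go in from either end of the row; the handle passes no bore.
- bar_handle (a point): Middle of the handle, on the bar's axis: 53 mm from the bar's middle, away from the tip.
- bar_seat (a point): Point on the bar's axis 40 mm ahead of the handle's shoulder: it lies at eye_centre when the handle is up against the first eye.
- sanding_block: Bystander: cork sanding block, 60 x 112 x 36 mm. Origin under its middle. It, the tape and the bar change places between starts.
- masking_tape: Bystander: roll of masking tape lying flat, 105 mm across, 36 mm high. Origin under its middle.
- screwdriver: Bystander: blue screwdriver, 202 x 29 mm, 29 mm high, lying in front of the box. Origin under its middle.
- spring_clamp: Bystander: black and orange spring clamp, 83 x 140 x 26 mm, behind the box.
- glue_bottle: Bystander: yellow bottle with red spout, 74 mm across, 204 mm high, right of and behind the box. Origin under its middle.
- jar: Bystander: clear jar with black lid, 63 mm across, 94 mm high, at the back left.
- mug: Bystander: white spotted mug, 82 x 114 x 91 mm, near the front edge left of the middle.

How it is judged:
On the way:
1. both red covers are latched fully shut (value of joint each of cover_left, cover_right below 0.035 rad), for 0.2 s.
At the end, for the whole second after the job is handed in: Both covers latched shut (each within 0.035 rad of 0); the bar through all three eyes: bar_seat within 15 mm of eye_centre along the row and 8 mm across it, the bar in line with the row within 0.15 rad, released and at rest (all of step 1 and x of bar_seat in the frame of eye_centre between -0.008 and 0.008 m and z of bar_seat in the frame of eye_centre between -0.008 and 0.008 m and y of bar_seat in the frame of eye_centre between -0.015 and 0.015 m and angle between the y axis of lockout_bar and the y axis of switch_box, either way round below 0.15 rad and linear speed of lockout_bar below 0.02 m/s and angular speed of lockout_bar below 0.2 rad/s); the robot touches nothing.
It fails at once if one of the bystanders (sanding block, tape, screwdriver, spring clamp, glue bottle, jar, mug) is shifted more than 30 mm or knocked over (distance of any of sanding_block, masking_tape, screwdriver, spring_clamp, glue_bottle, jar, mug from where it was at the start of the episode above 0.03 m or angle between any of sanding_block, masking_tape, screwdriver, spring_clamp, glue_bottle, jar, mug's own z axis and vertical above 0.5 rad).
It also fails if it takes over 64 s, if anything falls off the work surface, if the arm or the gripper's body presses on something with over 40 N, if the wrist force passes 120 N, or if a joint passes its speed limit or range.

## Working session

There is one attempt and no reset: what is moved stays moved. The work goes in short steps, Python scripts to look and compute and a tool call to move; the robot and the scene stay as the last step left them, time stands still between calls to the robot, and variables do not carry over. Pictures are saved under pics/ and viewed, at most 10 in all, crops included, and the job is handed in when it is done.

```bash
ls; mkdir -p pics
```

Run:
```python
from workcell import bot, cams, workorder
import cv2,numpy as np
for n in("scene","top"):
    cv2.imwrite(f"pics/{n}0.png",cams.camera(n)[:,:,::-1]); c=cams.calibration(n); print(n,c["mtx"].tolist(),np.round(c["R"],4).tolist(),np.round(c["t"],4).tolist())
o=bot.get_obs();print(o,bot.pinch_z)
```

```text
pics
workcell.py
scene [[472.60320432229344, 0.0, 326.0357266970458], [0.0, 472.60320432229344, 237.54882464307292], [0.0, 0.0, 1.0]] [[0.5369, -0.8436, 0.0054], [-0.553, -0.3568, -0.7529], [0.6372, 0.4013, -0.6581]] [-0.3428, 0.3609, 1.0169]
top [[459.61669797504595, 0.0, 323.7730123607842], [0.0, 459.61669797504595, 240.88135539338373], [0.0, 0.0, 1.0]] [[-0.0001, -0.9997, 0.0224], [-0.9965, -0.0017, -0.0836], [0.0836, -0.0223, -0.9963]] [-0.0573, 0.5702, 1.1255]
{'clock': 0.1, 'joint_pos': array([1.11702560e+00, 2.41364881e-01, 3.85171407e-03, 1.33517750e+00,
       2.77830068e-05, 1.57078728e+00]), 'joint_vel': array([ 0.00024406, -0.00154538,  0.00340552,  0.00075628, -0.00150151,
       -0.0013094 ]), 'tau': array([-5.47349518e-04, -3.73137152e+01,  2.53010166e+01,  1.08531406e-02,
       -2.13560753e-05,  3.49785417e-06]), 'eef_pos': array([0.21892563, 0.44890025, 0.2304856 ]), 'tool_rot': array([ 2.24939311e-01,  9.74372315e-01, -9.19770620e-04, -2.26599845e-04]), 'ft_force': array([-0.28384667,  0.59134628, -0.49719611]), 'ft_torque': array([ 0.02342674,  0.05350379, -0.06132939]), 'grasp_force': 0.0, 'grip_width': 0.08553551242245762} 0.0187
```

View pics/scene0.png

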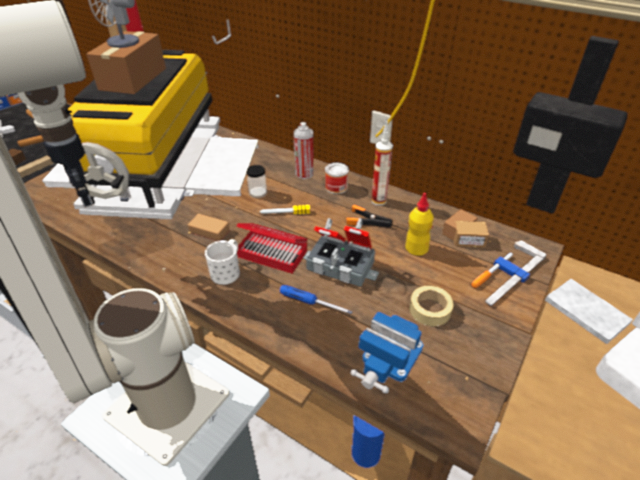

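View pics/top0.png

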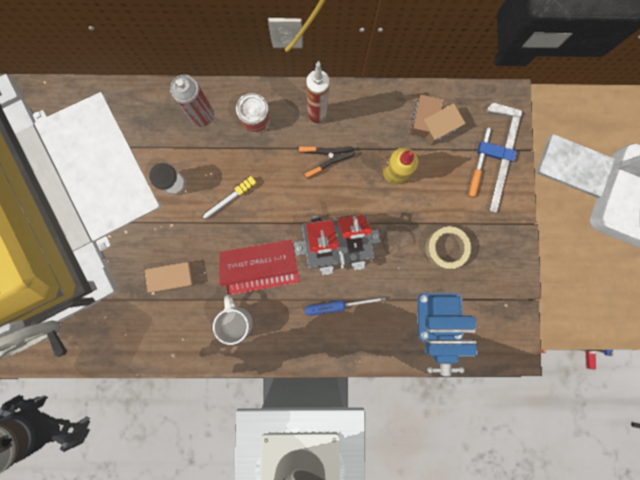

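Scene view: box near (343,255) with both covers partly open; the bar is at (287,210), handle to the right. Top view: box at about (340,243), bar from tip (206,216) to handle (250,184), tape at (449,247) and block at (168,277). I'll zoom in on both the box and the bar.

Create h.py:
```python
from workcell import bot, cams, workorder
import cv2,numpy as np
from scipy.spatial.transform import Rotation as Ro
def plane(n,uv,z):
    c=cams.calibration(n);R=np.array(c["R"]);t=np.array(c["t"]);C=-R.T@t
    d=R.T@np.linalg.solve(c["mtx"],[uv[0],uv[1],1]);return C+d*(z-C[2])/d[2]
def ray(n,uv):
    c=cams.calibration(n);R=np.array(c["R"]);t=np.array(c["t"]);d=R.T@np.linalg.solve(c["mtx"],[uv[0],uv[1],1]);return -R.T@t,d/np.linalg.norm(d)
def tri(a,b):
    A=np.zeros((3,3));B=np.zeros(3);L=[]
    for n,uv in(("top",a),("scene",b)):
        C,d=ray(n,uv);P=np.eye(3)-np.outer(d,d);A+=P;B+=P@C;L.append((C,P))
    X=np.linalg.solve(A,B);return X,[float(np.linalg.norm(P@(X-C))) for C,P in L]
def proj(n,X):
    c=cams.calibration(n);p=np.array(c["mtx"])@(np.array(c["R"])@X+c["t"]);return p[:2]/p[2]
def tool(v):  # world vector -> tool axes
    return Ro.from_quat(bot.get_obs()["tool_rot"]).inv().apply(v)
```

Run:
```python
from h import *
t=cv2.imread("pics/top0.png");s=cv2.imread("pics/scene0.png")
a=cv2.resize(t[205:280,290:390],(800,600),interpolation=cv2.INTER_CUBIC);cv2.imwrite("pics/tc.png",a)
b=cv2.resize(s[210:294,290:402],(800,600),interpolation=cv2.INTER_CUBIC);cv2.imwrite("pics/sc.png",b)
# bar
roi=t[165:230,195:265];hsv=cv2.cvtColor(roi,cv2.COLOR_BGR2HSV)
y=cv2.inRange(hsv,(22,150,120),(35,255,255));g=cv2.inRange(hsv,(0,0,110),(180,60,255))
for nm,m in(("yel",y),("grey",g)):
    p=np.argwhere(m)[:,::-1]+[195,165];c=p.mean(0);u,sv,vt=np.linalg.svd(p-c);q=(p-c)@vt[0]
    print(nm,len(p),c,vt[0],[plane("top",c+vt[0]*k,0.011).round(4) for k in(q.min()-.5,0,q.max()+.5)])
```

```text
yel 125 [245.6   185.184] [-0.8195326   0.57303256] [array([0.7293, 0.1202, 0.011 ]), array([0.7135, 0.142 , 0.011 ]), array([0.6966, 0.1654, 0.011 ])]
grey 252 [219.87301587 204.71428571] [-0.8017692   0.59763379] [array([0.6957, 0.1638, 0.011 ]), array([0.663 , 0.2063, 0.011 ]), array([0.6293, 0.25  , 0.011 ])]
```

View pics/tc.png

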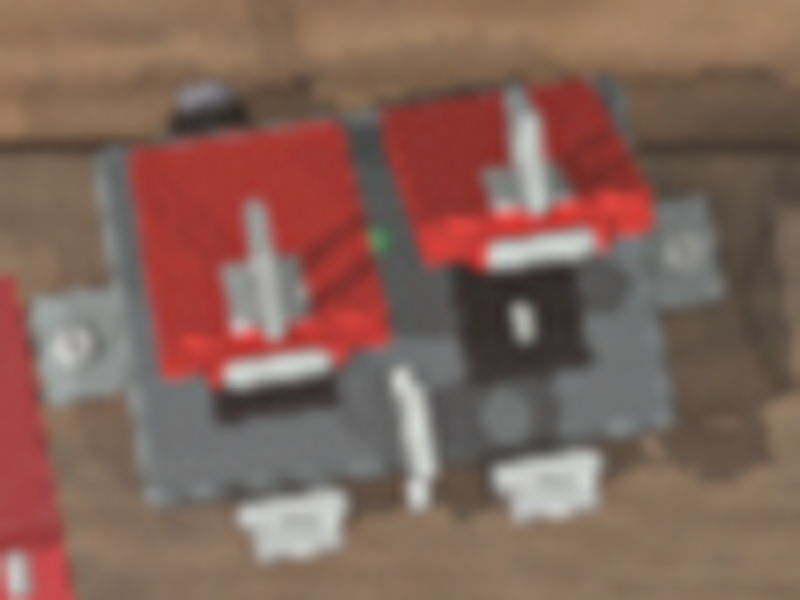

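View pics/sc.png

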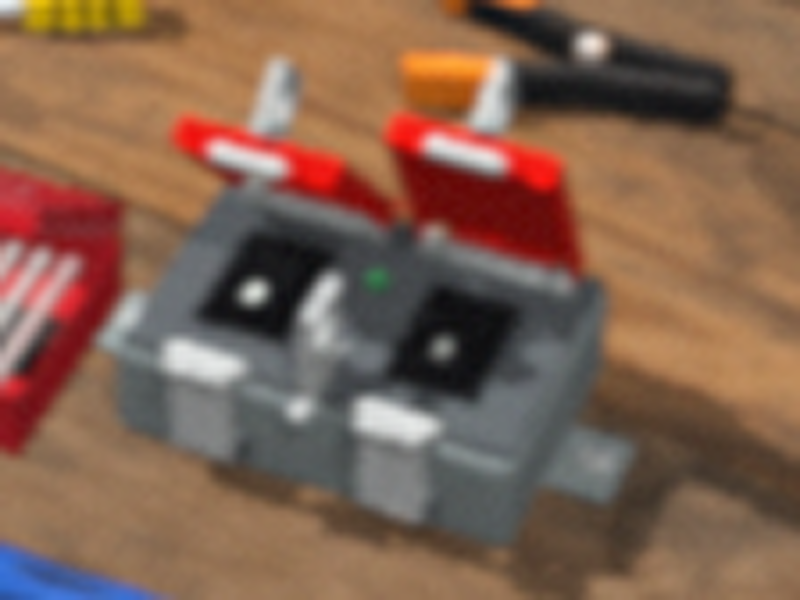

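Top crop: body top corners about (148,500), (672,425), (100,150), foot screws (75,345) and (685,250), fixed eye (413,440). Scene crop: front top corners (122,367) and (515,475); both covers raised, left about 45° and right steeper. Computing the pose.

Run:
```python
from h import *
T=lambda u,v:(290+(u+.5)/8-.5,205+(v+.5)/8-.5)
S=lambda u,v:(290+(u+.5)/7.143-.5,210+(v+.5)/7.143-.5)
P=lambda a,z:plane("top",T(*a),z)
FL,FR,BL=P((148,502),.05),P((674,428),.05),P((100,150),.05)
print("FL FR BL",FL,FR,BL,"w",np.linalg.norm(FL-FR),"d",np.linalg.norm(FL-BL))
s1,s2=P((75,345),.006),P((685,250),.006);print("screws",s1,s2,np.linalg.norm(s1-s2),"mid",(s1+s2)/2)
y=FL-FR;print("yaw from front",np.arctan2(-y[0],y[1]));y=s1-s2;print("yaw screws",np.arctan2(-y[0],y[1]))
e=(P((402,372),.09)+P((420,500),.09))/2;print("eye top mid",e)
F1,F2=plane("scene",S(122,367),.05),plane("scene",S(515,478),.05);print("scene FL FR",F1,F2,np.linalg.norm(F1-F2))
yw=np.arctan2(-(s1-s2)[0],(s1-s2)[1]);X=np.array([np.cos(yw),np.sin(yw),0]);Y=np.array([-np.sin(yw),np.cos(yw),0])
print("from FL",FL+.056*X-.083*Y,"FR",FR+.056*X+.083*Y,"BL",BL-.056*X-.083*Y,"eye",e+.043*X)
# front lip cover corners tri (top face / front edge)
for a,b in(((165,375),(180,130)),((388,340),(340,175)),((430,260),(395,130)),((650,225),(565,170))):
    print(tri(T(*a),S(*b)))
```

```text
FL FR BL [ 0.50356104 -0.01806043  0.05      ] [ 0.52621931 -0.17866167  0.05      ] [ 0.61129032 -0.00306378  0.05      ] w 0.16219171593923087 d 0.10876809108153751
screws [0.55441595 0.0057248  0.006     ] [ 0.58505628 -0.18849547  0.006     ] 0.19662233702294704 mid [ 0.56973612 -0.09138533  0.006     ]
yaw from front 0.1401589310665244
yaw screws 0.15647113317587305
eye top mid [ 0.52196245 -0.09579914  0.09      ]
scene FL FR [ 0.49007069 -0.03167825  0.05      ] [ 0.51976359 -0.18605853  0.05      ] 0.15720985313337
from FL [ 0.57181109 -0.09131978  0.05      ] FR [ 0.568601   -0.08794898  0.05      ] BL [ 0.56890863 -0.09377647  0.05      ] eye [ 0.56443713 -0.08909831  0.09      ]
(array([ 0.53835072, -0.02510766,  0.13045484]), [0.0017047592542014508, 0.001704759254201408])
(array([ 0.54857413, -0.08865486,  0.13038114]), [0.0020732182969253454, 0.0020732182969253514])
(array([ 0.57007383, -0.09955767,  0.14186813]), [0.0016247793338966328, 0.0016247793338966194])
(array([ 0.58085954, -0.16292896,  0.14376687]), [0.0033699238926850985, 0.0033699238926851614])
```

Add to h.py:
```python
YAW=0.152;O=np.array([.5695,-.0912,0])
BR=Ro.from_rotvec([0,0,YAW])
def box(p): return O+BR.apply(p)
def row(p,a,w,tilt=0):  # world TCP target, heading of tool y, opening
    o=bot.get_obs();R0=Ro.from_quat(o["tool_rot"]);y=np.array([np.cos(a),np.sin(a),0]);z=np.array([0,0,-1.])
    R1=Ro.from_matrix(np.stack([np.cross(y,z),y,z],1))
    return np.r_[(R0.inv()*R1).as_rotvec(),R0.inv().apply(np.array(p)-o["eef_pos"]),w].round(4).tolist()
def arc(th,yo,s=.068): return box([.0595-s*np.cos(th)+.013*np.sin(th),yo,.052+s*np.sin(th)+.013*np.cos(th)])
```

Run:
```python
from h import *
print(row(box([.054,-.059,.19]),YAW,0))
for n,uv,z in(("tape",(449,247),.036),("glue",(401,165),.0),("jar",(165,178),.05)):print(n,plane("top",uv,z))
```

```text
[-0.0018, 0.0009, 0.965, -0.6298, -0.3494, 0.0411, 0.0]
tape [ 0.55459077 -0.36844288  0.036     ]
glue [ 0.77080415 -0.25840292  0.        ]
jar [0.72243235 0.33366503 0.05      ]
```

The manual's scale: shifts go in shares of 0.8 m and turns go in shares of pi rad. Converting my numbers, -0.63 m is -0.7875, -0.349 m is -0.4363, 0.965 rad is 0.3072.

Request:
pendant:
  plan:
    - [0, 0, 0.3072, -0.7875, -0.4363, 0.025, 0]
    - [0, 0, 0.3072, -0.7875, -0.4363, 0.025, 0]
    - [0, 0, 0.3072, -0.7875, -0.4363, 0.025, 0]
    - [0, 0, 0.3072, -0.7875, -0.4363, 0.025, 0]
    - [0, 0, 0.3072, -0.7875, -0.4363, 0.025, 0]
    - [0, 0, 0.3072, -0.7875, -0.4363, 0.025, 0]
    - [0, 0, 0.3072, -0.7875, -0.4363, 0.025, 0]
    - [0, 0, 0.3072, -0.7875, -0.4363, 0.025, 0]
    - [0, 0, 0.3072, -0.7875, -0.4363, 0.025, 0]
    - [0, 0, 0.3072, -0.7875, -0.4363, 0.025, 0]

```text
clock: 1.35
eef_pos: [0.5783, -0.0641, 0.2134]
tool_rot: [0.651, 0.759, -0.0, -0.0]
ft_force: [1.5, -0.3, 0.2]
grip_width: 0.0
grasp_force: 0.0
```

```bash
python3 -c "
from h import *
print(row(box([.054,-.059,.19]),YAW,0))"
```

```text
[-0.0006, -0.0005, -0.0002, -0.0844, 0.0412, 0.0234, 0.0]
```

Scaled: 0.1 m is 0.125, 0.095 m is 0.1188.

Request:
pendant:
  plan:
    - [0, 0, 0, -0.1055, 0.0513, 0.0293, 0]
    - [0, 0, 0, -0.1055, 0.0513, 0.0293, 0]
    - [0, 0, 0, -0.1055, 0.0513, 0.075, 0]
    - [0, 0, 0, -0.1055, 0.0513, 0.115, 0]
    - [0, 0, 0, -0.1055, 0.0425, 0.1169, 0]
    - [0, 0, 0, -0.1055, 0.0338, 0.1188, 0]
    - [0, 0, 0, -0.1055, 0.0263, 0.1219, 0]
    - [0, 0, 0, -0.1055, 0.018, 0.125, 0]
    - [0, 0, 0, -0.1055, 0.018, 0.125, 0]

```text
clock: 2.48
eef_pos: [0.6044, -0.1437, 0.1147]
tool_rot: [0.651, 0.759, 0.0, 0.0]
ft_force: [0.2, 0.8, 0.6]
grip_width: 0.0003
grasp_force: 0.0
```

```bash
python3 -c "
from h import *
for t in(.7,.5,.3,.15,0):print(t,row(arc(t,-.059),YAW,0))
cv2.imwrite('pics/a.png',cv2.resize(cams.camera('scene')[150:300,260:460,::-1],(800,600)))"
```

```text
0.7 [0.0009, 0.0004, -0.0002, -0.0019, -0.0107, 0.009, 0.0]
0.5 [0.0009, 0.0004, -0.0002, -0.0019, -0.0205, 0.0187, 0.0]
0.3 [0.0009, 0.0004, -0.0002, -0.0018, -0.0282, 0.0302, 0.0]
0.15 [0.0009, 0.0004, -0.0002, -0.0018, -0.0324, 0.0397, 0.0]
0 [0.0009, 0.0004, -0.0002, -0.0018, -0.0351, 0.0497, 0.0]
```

View pics/a.png

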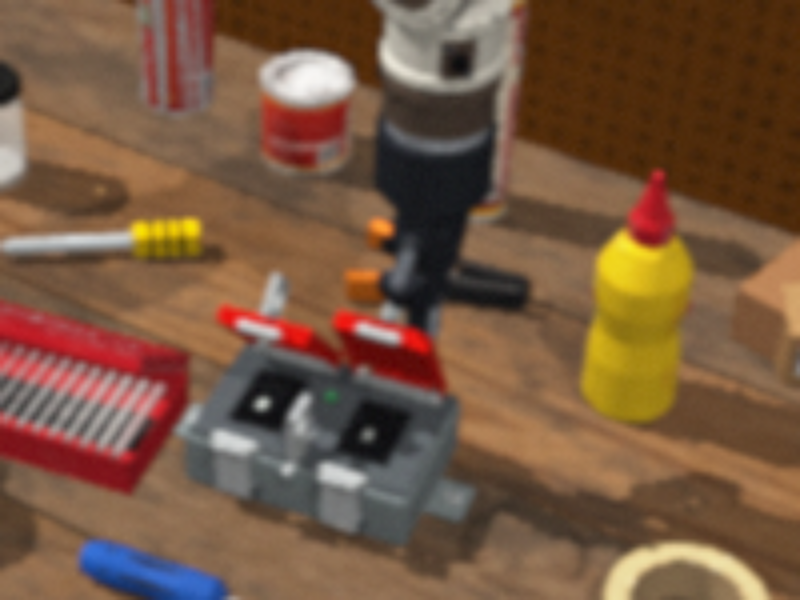

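The fingers stand behind the right cover, outboard of its eye (crop about (425,310)), and haven't touched yet. Continuing the arc.

Scaled: 0.0397 m is 0.0496, 0.035 m is 0.0438.

Request:
pendant:
  plan:
    - [0, 0, 0, -0.0025, -0.0063, 0.0056, 0]
    - [0, 0, 0, -0.0025, -0.0134, 0.0113, 0]
    - [0, 0, 0, -0.0025, -0.0194, 0.0171, 0]
    - [0, 0, 0, -0.0025, -0.0256, 0.0234, 0]
    - [0, 0, 0, -0.0025, -0.0306, 0.0306, 0]
    - [0, 0, 0, -0.0025, -0.0353, 0.0378, 0]
    - [0, 0, 0, -0.0025, -0.0381, 0.0438, 0]
    - [0, 0, 0, -0.0025, -0.0405, 0.0496, 0]
    - [0, 0, 0, -0.0025, -0.0405, 0.0496, 0]

```text
clock: 3.65
eef_pos: [0.5725, -0.1503, 0.0736]
tool_rot: [0.651, 0.759, -0.0, -0.0]
ft_force: [-0.9, 0.9, 0.7]
grip_width: -0.0001
grasp_force: 0.0
```

```bash
python3 -c "
from h import *
print(row(arc(0,-.059),YAW,0),bot.get_obs()['ft_force'])"
```

```text
[-0.0009, -0.0005, 0.0, -0.0001, -0.0025, 0.0086, 0.0] [-0.94862318  0.9181596   0.66679388]
```

Scaled: 0.0075 m is 0.0094, 0.006 m is 0.0075.

Request:
pendant:
  plan:
    - [0, 0, 0, 0, -0.0031, 0.0038, 0]
    - [0, 0, 0, 0, -0.0031, 0.0075, 0]
    - [0, 0, 0, 0, -0.0031, 0.0094, 0]
    - [0, 0, 0, 0, -0.0031, 0.0094, 0]

```text
clock: 4.15
eef_pos: [0.5704, -0.1508, 0.0667]
tool_rot: [0.651, 0.759, -0.0, 0.0]
ft_force: [-0.0, 0.2, -0.0]
grip_width: -0.0001
grasp_force: 0.0
```

```bash
python3 -c "
from h import *
print(row(arc(0,-.059),YAW,0))
cv2.imwrite('pics/b.png',cv2.resize(cams.camera('scene')[180:285,280:420,::-1],(800,600)))"
```

```text
[-0.0, 0.0, 0.0, 0.0, -0.0004, 0.0017, 0.0]
```

View pics/b.png

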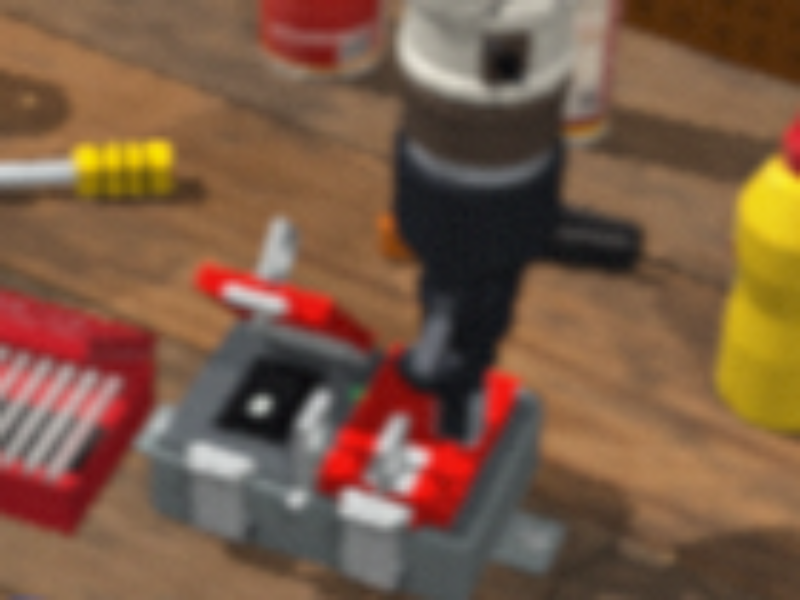

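The right cover is nearly down, with the finger on its pad (crop (455,420)) and clear of the eye. Pressing.

Scaled: 0.003 m is 0.0038, 0.002 m is 0.0025.

Request:
pendant:
  plan:
    - [0, 0, 0, 0, 0, 0.0025, 0]
    - [0, 0, 0, 0, 0, 0.0038, 0]
    - [0, 0, 0, 0, 0, 0.0038, 0]

```text
clock: 4.58
eef_pos: [0.5706, -0.1509, 0.065]
tool_rot: [0.651, 0.759, 0.0, 0.0]
ft_force: [-2.5, -0.1, 8.0]
grip_width: 0.0002
grasp_force: 4.0
```

Request:
pendant:
  plan:
    - [0, 0, 0, 0, 0, 0.0013, 0]
    - [0, 0, 0, 0, 0, 0.0025, 0]
    - [0, 0, 0, 0, 0, 0.0025, 0]

```text
clock: 4.95
eef_pos: [0.5707, -0.1509, 0.0648]
tool_rot: [0.651, 0.759, 0.0, 0.001]
ft_force: [-6.1, 1.1, 18.4]
grip_width: 0.0004
grasp_force: 8.7
```

Scaled: -0.125 m is -0.1563, 0.118 m is 0.1475.

Request:
pendant:
  plan:
    - [0, 0, 0, 0, 0, -0.075, 0]
    - [0, 0, 0, 0, 0.0375, -0.15, 0]
    - [0, 0, 0, 0.075, 0.0775, -0.1563, 0]
    - [0, 0, 0, 0.1475, 0.0775, -0.1563, 0]
    - [0, 0, 0, 0.1475, 0.0775, -0.1563, 0]
    - [0, 0, 0, 0.1475, 0.0775, -0.1563, 0]

```text
clock: 5.7
eef_pos: [0.6137, -0.0245, 0.1864]
tool_rot: [0.651, 0.759, -0.0, -0.0]
ft_force: [0.1, 0.9, -0.6]
grip_width: 0.0003
grasp_force: 0.0
```

```bash
python3 -c "
from h import *
for t in(1.2,1.05,.9,.75,.6,.45,.3,.15,.03,0):print(t,row(arc(t,.059),YAW,0)[3:6])"
```

```text
1.2 [-0.0002, -0.0068, 0.0663]
1.05 [-0.0002, -0.0168, 0.0689]
0.9 [-0.0001, -0.0264, 0.0731]
0.75 [-0.0001, -0.0352, 0.0785]
0.6 [-0.0001, -0.043, 0.0853]
0.45 [-0.0001, -0.0498, 0.0931]
0.3 [-0.0001, -0.0554, 0.1019]
0.15 [-0.0001, -0.0595, 0.1114]
0.03 [-0.0001, -0.0618, 0.1194]
0 [-0.0001, -0.0622, 0.1214]
```

Scaled: 0.1165 m is 0.1456, 0.1115 m is 0.1394.

Request:
pendant:
  plan:
    - [0, 0, 0, 0, -0.0088, 0.05, 0]
    - [0, 0, 0, 0, -0.0088, 0.0825, 0]
    - [0, 0, 0, 0, -0.0213, 0.0863, 0]
    - [0, 0, 0, 0, -0.033, 0.0913, 0]
    - [0, 0, 0, 0, -0.044, 0.0981, 0]
    - [0, 0, 0, 0, -0.0538, 0.1063, 0]
    - [0, 0, 0, 0, -0.0625, 0.1163, 0]
    - [0, 0, 0, 0, -0.0693, 0.1275, 0]
    - [0, 0, 0, 0, -0.0744, 0.1394, 0]
    - [0, 0, 0, 0, -0.0775, 0.1456, 0]

```text
clock: 6.95
eef_pos: [0.5528, -0.034, 0.0703]
tool_rot: [0.651, 0.759, 0.0, 0.0]
ft_force: [-0.4, 0.7, 11.4]
grip_width: -0.0003
grasp_force: 5.2
```

Request:
pendant:
  plan:
    - [0, 0, 0, 0, 0, 0.0038, 0]
    - [0, 0, 0, 0, 0, 0.0075, 0]
    - [0, 0, 0, 0, 0, 0.0075, 0]

```text
clock: 7.32
eef_pos: [0.5527, -0.0341, 0.065]
tool_rot: [0.651, 0.759, 0.0, 0.0]
ft_force: [-2.8, 0.4, 8.7]
grip_width: -0.0
grasp_force: 3.9
```

Scaled: 0.002 m is 0.0025, 0.001 m is 0.0013.

Request:
pendant:
  plan:
    - [0, 0, 0, 0, 0, 0.0013, 0]
    - [0, 0, 0, 0, 0, 0.0025, 0]
    - [0, 0, 0, 0, 0, 0.0025, 0]

```text
clock: 7.7
eef_pos: [0.5527, -0.0341, 0.0648]
tool_rot: [0.651, 0.759, 0.0, 0.001]
ft_force: [-6.4, 0.0, 19.0]
grip_width: -0.0002
grasp_force: 9.3
```

Request:
pendant:
  plan:
    - [0, 0, 0, 0, 0, -0.075, 0]
    - [0, 0, 0, 0, 0, -0.15, 0]
    - [0, 0, 0, 0.075, 0.0375, -0.2, 0.06]
    - [0, 0, 0, 0.15, 0.075, -0.2, 0.06]
    - [0, 0, 0, 0.2, 0.075, -0.2, 0.06]
    - [0, 0, 0, 0.2, 0.075, -0.2, 0.06]

```text
clock: 8.45
eef_pos: [0.5876, 0.1374, 0.2214]
tool_rot: [0.649, 0.761, 0.0, -0.0]
ft_force: [0.9, -0.8, 0.1]
grip_width: 0.0596
grasp_force: 0.0
```

Run:
```python
from h import *
t=cams.camera("top")[:,:,::-1];s=cams.camera("scene")[:,:,::-1];cv2.imwrite("pics/t1.png",t);cv2.imwrite("pics/s1.png",s)
a=cv2.resize(t[205:280,290:390],(800,600),interpolation=cv2.INTER_CUBIC);b=cv2.resize(s[210:294,290:402],(800,600),interpolation=cv2.INTER_CUBIC)
cv2.imwrite("pics/m.png",cv2.resize(np.vstack([a,b]),(480,720)) if 0 else cv2.resize(np.hstack([a,b]),(800,300)))
cv2.imwrite("pics/tc1.png",a)
# bar estimate, fresh mask: handle incl. black bands + shank, use t0
```

```text
(no output)
```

View pics/tc1.png

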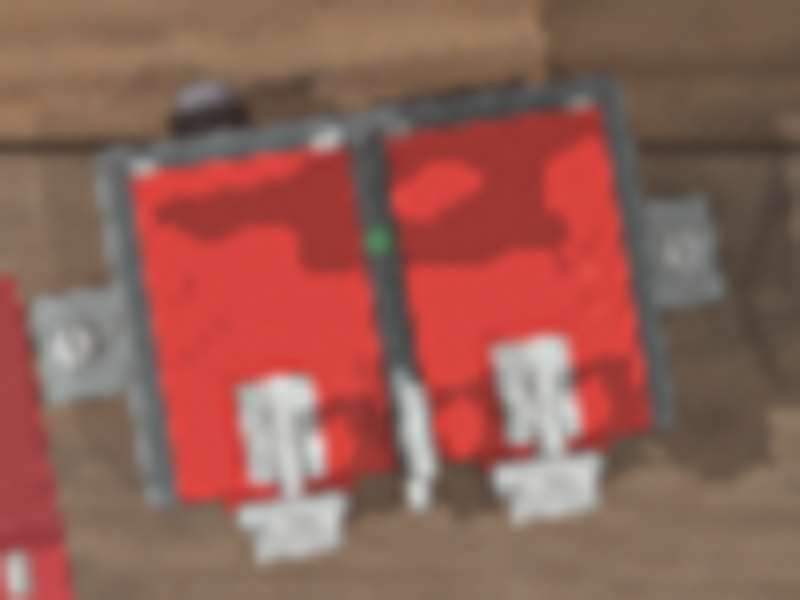

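Both covers are shut; the eyes stand at crop (285,435), (413,440), (545,390). Refining the box pose from the red covers (144 x 97 mm rectangle at z≈0.065) and measuring the bar.

Run:
```python
from h import *
t=cv2.imread("pics/t1.png")
k=8;roi=cv2.resize(t[205:280,295:390],None,fx=k,fy=k,interpolation=cv2.INTER_CUBIC);hsv=cv2.cvtColor(roi,cv2.COLOR_BGR2HSV)
m=cv2.inRange(hsv,(0,140,90),(8,255,255))|cv2.inRange(hsv,(172,140,90),(180,255,255));m[:, :90]=0
m=cv2.morphologyEx(m,cv2.MORPH_OPEN,np.ones((9,9)))
p=np.argwhere(m)[:,::-1];W=np.array([plane("top",((u+.5)/k-.5+295,(v+.5)/k-.5+205),.065)[:2] for u,v in p[::7]])
r=cv2.minAreaRect(W.astype(np.float32)*1000);print("covers rect",r)
# bar from first image, whole-bar silhouette
t=cv2.imread("pics/top0.png");roi=cv2.resize(t[165:230,195:265],None,fx=k,fy=k,interpolation=cv2.INTER_CUBIC);hsv=cv2.cvtColor(roi,cv2.COLOR_BGR2HSV)
y=cv2.inRange(hsv,(22,150,110),(35,255,255));g=cv2.inRange(hsv,(0,0,130),(180,70,255))
y=cv2.morphologyEx(y,cv2.MORPH_CLOSE,np.ones((45,45)))
for n,mm,z in(("handle",y,.015),("shank",g,.012)):
    c=max(cv2.findContours(mm,0,2)[0],key=cv2.contourArea).reshape(-1,2)
    W=np.array([plane("top",((u+.5)/k-.5+195,(v+.5)/k-.5+165),z)[:2] for u,v in c]);print(n,cv2.minAreaRect(W.astype(np.float32)*1000))
```

```text
Traceback (most recent call last):
  File "h.py", line 5, in plane
    c=cams.calibration(n);R=np.array(c["R"]);t=np.array(c["t"]);C=-R.T@t
ValueError: time passes only in moves, steps and waits
```

```bash
sed -i 's/cams.calibration(n)/CAL(n)/; s/^import cv2,numpy as np/import cv2,numpy as np,functools\nCAL=functools.lru_cache(cams.calibration)/' h.py
```

Create m.py:
```python
from h import *
t=cv2.imread("pics/t1.png")
k=8;roi=cv2.resize(t[205:280,295:390],None,fx=k,fy=k,interpolation=cv2.INTER_CUBIC);hsv=cv2.cvtColor(roi,cv2.COLOR_BGR2HSV)
m=cv2.inRange(hsv,(0,140,90),(8,255,255))|cv2.inRange(hsv,(172,140,90),(180,255,255));m[:, :75]=0
m=cv2.morphologyEx(m,cv2.MORPH_OPEN,np.ones((9,9)))
p=np.argwhere(m)[:,::-1];W=np.array([plane("top",((u+.5)/k-.5+295,(v+.5)/k-.5+205),.065)[:2] for u,v in p[::7]])
r=cv2.minAreaRect(W.astype(np.float32)*1000);print("covers rect",r)
t=cv2.imread("pics/top0.png");roi=cv2.resize(t[165:230,195:265],None,fx=k,fy=k,interpolation=cv2.INTER_CUBIC);hsv=cv2.cvtColor(roi,cv2.COLOR_BGR2HSV)
y=cv2.inRange(hsv,(22,150,110),(35,255,255));g=cv2.inRange(hsv,(0,0,130),(180,70,255))
y=cv2.morphologyEx(y,cv2.MORPH_CLOSE,np.ones((45,45)))
for n,mm,z in(("handle",y,.015),("shank",g,.012)):
    c=max(cv2.findContours(mm,0,2)[0],key=cv2.contourArea).reshape(-1,2)
    W=np.array([plane("top",((u+.5)/k-.5+195,(v+.5)/k-.5+165),z)[:2] for u,v in c]);print(n,cv2.minAreaRect(W.astype(np.float32)*1000))
```

```bash
python3 m.py
```

```text
covers rect ((561.8616943359375, -91.80755615234375), (102.99214935302734, 144.10719299316406), 8.851456642150879)
handle ((712.43115234375, 142.09127807617188), (23.475526809692383, 53.66404342651367), 37.6993408203125)
shank ((663.0755004882812, 207.41062927246094), (15.936812400817871, 108.62662506103516), 37.16367721557617)
```

```bash
sed -i 's/^YAW=.*/YAW=0.154;O=np.array([.569,-.091,0])/' h.py; python3 -c "
from h import *
print(row([.7058,.1509,.08],.651,.06))"
```

```text
[-0.0013, 0.0002, -0.4972, -0.0011, 0.1198, 0.1412, 0.06]
```

Scaled: 0.141 m is 0.1763, 0.12 m is 0.15, -0.497 rad is -0.1582.

Request:
pendant:
  plan:
    - [0, 0, -0.0573, -0.0013, 0.0625, 0.0375, 0.06]
    - [0, 0, -0.1146, -0.0013, 0.125, 0.075, 0.06]
    - [0, 0, -0.1582, -0.0013, 0.15, 0.125, 0.06]
    - [0, 0, -0.1582, -0.0013, 0.15, 0.1763, 0.06]
    - [0, 0, -0.1582, -0.0013, 0.15, 0.1763, 0.06]
    - [0, 0, -0.1582, -0.0013, 0.15, 0.1763, 0.06]

```text
clock: 9.3
eef_pos: [0.7072, 0.1492, 0.0829]
tool_rot: [0.445, 0.895, 0.0, 0.001]
ft_force: [1.0, 0.1, 0.8]
grip_width: 0.0603
grasp_force: 0.0
```

```bash
python3 -c "
from h import *
print(row([.7058,.1509,.002],.651,.06))"
```

```text
[0.0014, 0.0008, -0.0036, 0.0023, -0.0002, 0.0809, 0.06]
```

Scaled: 0.08 m is 0.1, 0.077 m is 0.0963.

Request:
pendant:
  plan:
    - [0, 0, 0, 0.0025, 0, 0.0625, 0.06]
    - [0, 0, 0, 0.0025, 0, 0.0963, 0.06]
    - [0, 0, 0, 0.0025, 0, 0.1, 0.06]
    - [0, 0, 0, 0.0025, 0, 0.1, 0.06]

```text
clock: 9.8
eef_pos: [0.7072, 0.1521, 0.0044]
tool_rot: [0.445, 0.896, 0.001, 0.002]
ft_force: [1.6, -0.5, 0.6]
grip_width: 0.06
grasp_force: 0.0
```

Request:
pendant:
  plan:
    - [0, 0, 0, 0, 0, 0, 0.01]
    - [0, 0, 0, 0, 0, 0, 0.01]
    - [0, 0, 0, 0, 0, 0, 0.01]
    - [0, 0, 0, 0, 0, 0, 0.01]
    - [0, 0, 0, 0, 0, 0, 0.01]
    - [0, 0, 0, 0, 0, 0, 0.01]

```text
clock: 10.55
eef_pos: [0.7065, 0.1521, 0.0033]
tool_rot: [0.445, 0.896, 0.001, 0.001]
ft_force: [-0.7, -0.7, 5.0]
grip_width: 0.0203
grasp_force: 61.5
```

Scaled: -0.14 m is -0.175, -0.1 m is -0.125.

Request:
pendant:
  plan:
    - [0, 0, 0, 0, 0, -0.0625, 0.01]
    - [0, 0, 0, 0, 0, -0.125, 0.01]
    - [0, 0, 0, 0, -0.0375, -0.175, 0.01]
    - [0, 0, 0, 0, -0.0375, -0.175, 0.01]

```text
clock: 11.05
eef_pos: [0.6829, 0.1332, 0.1466]
tool_rot: [0.445, 0.895, 0.002, 0.003]
ft_force: [0.5, 1.1, -0.4]
grip_width: 0.0205
grasp_force: 60.7
```

```bash
python3 -c "
from h import *
print(row(box([-.043,-.20,.12]),YAW,.01))"
```

```text
[0.0077, 0.0018, 0.4939, -0.2656, -0.359, 0.0251, 0.01]
```

Scaled: -0.359 m is -0.4488, -0.02 m is -0.025, 0.494 rad is 0.1572.

Request:
pendant:
  plan:
    - [0, 0, 0.0477, -0.3325, -0.4488, -0.025, 0.01]
    - [0, 0, 0.0955, -0.3325, -0.4488, -0.025, 0.01]
    - [0, 0, 0.1432, -0.3325, -0.4488, -0.025, 0.01]
    - [0.0022, 0.0006, 0.1572, -0.3325, -0.4488, -0.025, 0.01]
    - [0.0022, 0.0006, 0.1572, -0.3325, -0.4488, -0.025, 0.01]
    - [0.0022, 0.0006, 0.1572, -0.3325, -0.4488, -0.025, 0.01]
    - [0.0022, 0.0006, 0.1572, -0.3325, -0.4488, -0.025, 0.01]
    - [0.0022, 0.0006, 0.1572, -0.3325, -0.4488, 0, 0.01]
    - [0.0022, 0.0006, 0.1572, -0.3325, -0.4488, 0.0313, 0.01]
    - [0.0022, 0.0006, 0.1572, -0.3325, -0.4488, 0.0313, 0.01]

```text
clock: 12.3
eef_pos: [0.5537, -0.2941, 0.1122]
tool_rot: [0.65, 0.76, -0.003, -0.006]
ft_force: [-0.2, 0.2, -1.7]
grip_width: 0.0208
grasp_force: 60.6
```

```bash
python3 -c "
from h import *
print(row(box([-.043,-.20,.0725]),YAW,.01))"
```

```text
[-0.0135, -0.0052, 0.0005, -0.0018, 0.0038, 0.0396, 0.01]
```

Scaled: 0.038 m is 0.0475, 0.02 m is 0.025, -0.007 rad is -0.0022.

Request:
pendant:
  plan:
    - [-0.0022, -0.0006, 0, -0.0023, 0.0048, 0.025, 0.01]
    - [-0.0022, -0.0006, 0, -0.0023, 0.0048, 0.0475, 0.01]
    - [-0.0022, -0.0006, 0, -0.0023, 0.0048, 0.0475, 0.01]
    - [-0.0022, -0.0006, 0, -0.0023, 0.0048, 0.0475, 0.01]
    - [-0.0022, -0.0006, 0, -0.0023, 0.0048, 0.0475, 0.01]

```text
clock: 12.92
eef_pos: [0.5608, -0.2966, 0.0796]
tool_rot: [0.65, 0.76, -0.0, 0.002]
ft_force: [-0.4, 0.8, -1.3]
grip_width: 0.0207
grasp_force: 60.6
```

Run:
```python
from h import *
print(row(box([-.043,-.20,.0725]),YAW,.01))
t=cams.camera("top")[:,:,::-1];s=cams.camera("scene")[:,:,::-1];cv2.imwrite("pics/t2.png",t);cv2.imwrite("pics/s2.png",s)
a=cv2.resize(t[220:295,310:410],(800,600),interpolation=cv2.INTER_CUBIC);cv2.imwrite("pics/tc2.png",a)
b=cv2.resize(s[215:299,310:422],(800,600),interpolation=cv2.INTER_CUBIC);cv2.imwrite("pics/sc2.png",b)
```

```text
[0.0016, 0.0031, 0.0013, 0.002, -0.0033, 0.0071, 0.01]
```

View pics/tc2.png

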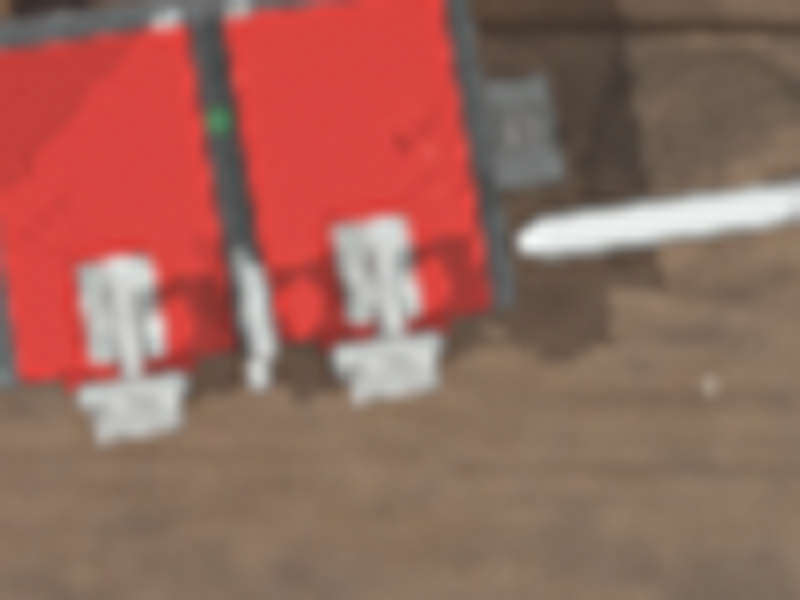

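View pics/sc2.png

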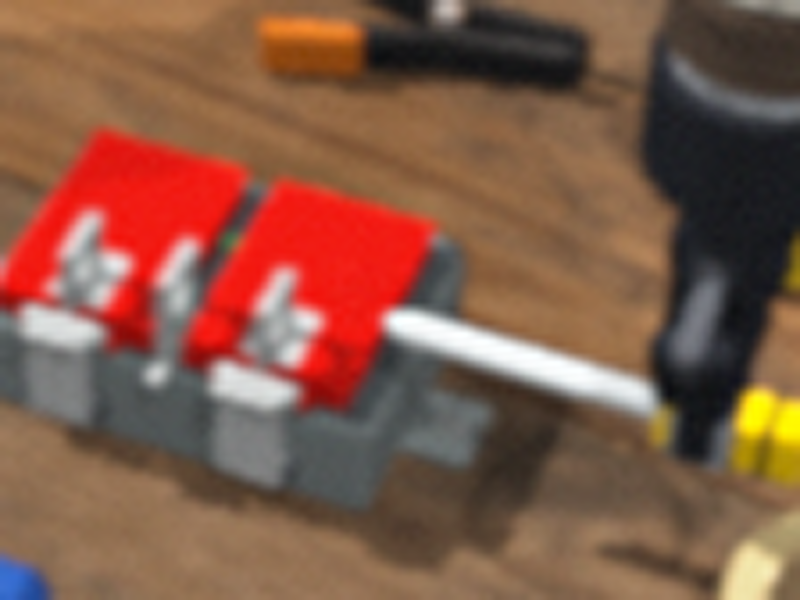

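Top crop: shank tip at (520,240), running to (800,195); right eye's base spans about (370,217) to (390,328), left eye's (118,258) to (135,365). Scene crop: tip (388,322), eye tops (93,215), (185,243), (290,272). I'll compare the bar axis with the eye row numerically in both views.

Run:
```python
from h import *
T=lambda u,v:(310+(u+.5)/8-.5,220+(v+.5)/8-.5)
S=lambda u,v:(310+(u+.5)/7.143-.5,215+(v+.5)/7.143-.5)
inv=lambda X:BR.inv().apply(np.array(X)-O).round(4)
for a in((380,272),(126,311)):print("eye base top",inv(plane("top",T(*a),.067)))
for a in((290,270),(185,241),(93,212)):print("eye top scene",inv(plane("scene",S(*a),.094)))
for p,q in(((548,38*0+225),None),):pass
# shank axis: mask both views, plane intersection
L={}
for n,f,x0,x1,y0,y1 in(("top","pics/t2.png",374,412,235,256),("scene","pics/s2.png",362,402,255,275)):
    im=cv2.imread(f)[y0:y1,x0:x1];h=cv2.cvtColor(im,cv2.COLOR_BGR2HSV);m=cv2.inRange(h,(0,0,140),(180,60,255))
    m=(cv2.connectedComponentsWithStats(m)); i=1+np.argmax(m[2][1:,4]);p=(np.argwhere(m[1]==i)[:,::-1]+[x0,y0]).astype(float)
    c=p.mean(0);vt=np.linalg.svd(p-c)[2];q=(p-c)@vt[0];w=(p-c)@vt[1];print(n,len(p),c.round(1),"len",np.ptp(q).round(1),"w",np.ptp(w).round(1))
    C,d1=ray(n,c-vt[0]*8);_,d2=ray(n,c+vt[0]*8);N=np.cross(d1,d2);N/=np.linalg.norm(N);L[n]=(N,N@C)
(N1,b1),(N2,b2)=L.values();d=np.cross(N1,N2);d/=np.linalg.norm(d);d*=np.sign(d[1])
P=np.linalg.solve([N1,N2,[0,1,0]],[b1,b2,-.22])
print("axis pt box",inv(P),"dir box",BR.inv().apply(d).round(4))
tip=tri(T(520,240),S(388,322));print("tip",inv(tip[0]),tip[1])
print("tcp",inv(bot.get_obs()["eef_pos"]))
```

```text
eye base top [-0.0393 -0.0395  0.067 ]
eye base top [-0.0392  0.0379  0.067 ]
eye top scene [-0.0337 -0.0405  0.094 ]
eye top scene [-0.0349  0.001   0.094 ]
eye top scene [-0.034   0.0389  0.094 ]
top 214 [393.8 247. ] len 36.9 w 6.8
scene 199 [382.7 264.9] len 39.2 w 5.3
axis pt box [-0.038  -0.1246  0.0886] dir box [ 1.340e-02  9.999e-01 -3.000e-04]
tip [-0.0369 -0.0804  0.0858] [0.00024931934436933824, 0.0002493193443694721]
tcp [-0.04   -0.2019  0.0792]
```

The manual's scale: shifts go in shares of 0.8 m and turns go in shares of pi rad. Converting my numbers, 0.024 m is 0.03, 0.007 m is 0.0088, -0.007 rad is -0.0022.

Request:
pendant:
  plan:
    - [0.0003, 0.001, -0.0022, 0.0025, -0.0013, 0.0088, 0.01]
    - [0.0003, 0.001, -0.0022, 0.0025, -0.0013, 0.0088, 0.01]
    - [0.0003, 0.001, -0.0022, 0.015, -0.0013, 0.0088, 0.01]
    - [0.0003, 0.001, -0.0022, 0.03, -0.0013, 0.0088, 0.01]
    - [0.0003, 0.001, -0.0022, 0.03, -0.0013, 0.0088, 0.01]
    - [0.0003, 0.001, -0.0022, 0.03, -0.0013, 0.0088, 0.01]

```text
clock: 13.78
eef_pos: [0.5554, -0.2727, 0.0715]
tool_rot: [0.647, 0.762, -0.0, -0.001]
ft_force: [-0.7, -0.6, -1.0]
grip_width: 0.0208
grasp_force: 60.7
```

Run:
```python
from h import *
inv=lambda X:BR.inv().apply(np.array(X)-O).round(4)
o=bot.get_obs();print("tcp",inv(o["eef_pos"]),o["tool_rot"])
L={}
for n,x0,x1,y0,y1,k in(("top",356,412,235,262,0),("scene",350,402,250,275,0)):
    F=cams.camera(n)[:,:,::-1];cv2.imwrite(f"pics/{n}3.png",F)
    cv2.imwrite(f"pics/{n}3c.png",cv2.resize(F[225:285,320:400] if n=="top" else F[225:285,320:400],(400,300),interpolation=cv2.INTER_CUBIC))
cv2.imwrite("pics/c3.png",np.hstack([cv2.imread("pics/top3c.png"),cv2.imread("pics/scene3c.png")]))
```

```text
tcp [-0.0413 -0.1774  0.0715] [ 6.47371645e-01  7.62174311e-01 -7.70760753e-05 -5.16953473e-04]
```

Run:
```python
from h import *
inv=lambda X:BR.inv().apply(np.array(X)-O)
im=cv2.imread("pics/top3.png");k=8;x0,x1,y0,y1=368,405,235,258
r=cv2.resize(im[y0:y1,x0:x1],None,fx=k,fy=k,interpolation=cv2.INTER_CUBIC);h=cv2.cvtColor(r,cv2.COLOR_BGR2HSV);m=cv2.inRange(h,(0,0,135),(180,60,255))
s=cv2.connectedComponentsWithStats(m);i=1+np.argmax(s[2][1:,4]);p=(np.argwhere(s[1]==i)[:,::-1]+.5)/k-.5+[x0,y0]
B=np.array([inv(plane("top",q,.08)) for q in p[::5]])
ys=np.arange(B[:,1].min(),B[:,1].max(),.006)
for a in ys:
    q=B[(B[:,1]>=a)&(B[:,1]<a+.006)];print(round(a,4),"x",q[:,0].min().round(4),q[:,0].max().round(4))
# eye base white masks
r=cv2.resize(im[240:270,318:368],None,fx=k,fy=k,interpolation=cv2.INTER_CUBIC);h=cv2.cvtColor(r,cv2.COLOR_BGR2HSV);m=cv2.inRange(h,(0,0,100),(180,75,255))
n,l,st,_=cv2.connectedComponentsWithStats(m)
P=np.argwhere(m)[:,::-1];Bx=np.array([inv(plane("top",((u+.5)/k-.5+318,(v+.5)/k-.5+240),.067)) for u,v in P[::3]])
for y in(-.039,.039):
    for o in(-.009,-.006,.006,.009):
        q=np.sort(Bx[abs(Bx[:,1]-y-o)<.0012][:,0]);q=q[(q>-.075)&(q<-.015)]
        if len(q):
            g=np.where(np.diff(q)>.0008)[0];print(y,o,q.min().round(4),q.max().round(4),"gaps",[(q[j].round(4),q[j+1].round(4)) for j in g])
```

```text
-0.154 x -0.048 -0.0318
-0.148 x -0.0475 -0.0323
-0.142 x -0.0483 -0.0335
-0.136 x -0.0484 -0.0331
-0.13 x -0.0477 -0.033
-0.124 x -0.0478 -0.0325
-0.118 x -0.0465 -0.0334
-0.112 x -0.0467 -0.0334
-0.106 x -0.0468 -0.0333
-0.1 x -0.0465 -0.0335
-0.094 x -0.0467 -0.0331
-0.088 x -0.0468 -0.0333
-0.082 x -0.0464 -0.0334
-0.076 x -0.0466 -0.0324
-0.07 x -0.047 -0.0332
-0.064 x -0.0455 -0.0383
-0.039 -0.009 -0.075 -0.024 gaps [(np.float64(-0.0585), np.float64(-0.0542))]
-0.039 -0.006 -0.075 -0.0232 gaps []
-0.039 0.006 -0.075 -0.0236 gaps [(np.float64(-0.0579), np.float64(-0.054))]
-0.039 0.009 -0.0749 -0.0236 gaps [(np.float64(-0.0584), np.float64(-0.0537))]
0.039 -0.009 -0.0672 -0.0239 gaps [(np.float64(-0.0587), np.float64(-0.0542))]
0.039 -0.006 -0.0668 -0.0231 gaps [(np.float64(-0.0586), np.float64(-0.0544))]
0.039 0.006 -0.0649 -0.0239 gaps [(np.float64(-0.0586), np.float64(-0.0539))]
0.039 0.009 -0.0645 -0.0241 gaps [(np.float64(-0.059), np.float64(-0.0532))]
```

Scaled: 0.03 m is 0.0375, 0.023 m is 0.0288.

Request:
pendant:
  plan:
    - [0, 0, 0, 0, 0.0015, -0.0008, 0.01]
    - [0, 0, 0, 0.01, 0.0015, -0.0008, 0.01]
    - [0, 0, 0, 0.02, 0.0015, -0.0008, 0.01]
    - [0, 0, 0, 0.0288, 0.0015, -0.0008, 0.01]
    - [0, 0, 0, 0.0375, 0.0015, -0.0008, 0.01]
    - [0, 0, 0, 0.0375, 0.0015, -0.0008, 0.01]

```text
clock: 14.62
eef_pos: [0.554, -0.2556, 0.0754]
tool_rot: [0.65, 0.76, -0.008, 0.01]
ft_force: [0.3, -29.1, -1.4]
grip_width: 0.0207
grasp_force: 60.5
```

```bash
python3 -c "
from h import *
print(BR.inv().apply(bot.get_obs()['eef_pos']-O),bot.get_obs()['ft_torque'])"
```

```text
[-0.04007185 -0.16030548  0.07540285] [-6.23953074 -0.04365668  0.4154023 ]
```

The bar is blocked at the first eye (29 N axial). Backing off and taking a closer look in both views.

Scaled: -0.025 m is -0.0313.

Request:
pendant:
  plan:
    - [0, 0, 0, -0.0313, 0, 0, 0.01]
    - [0, 0, 0, -0.0313, 0, 0, 0.01]
    - [0, 0, 0, -0.0313, 0, 0, 0.01]
    - [0, 0, 0, -0.0313, 0, 0, 0.01]

```text
clock: 15.12
eef_pos: [0.5554, -0.2665, 0.0716]
tool_rot: [0.647, 0.762, -0.0, -0.001]
ft_force: [-0.1, 0.0, -1.4]
grip_width: 0.0208
grasp_force: 60.6
```

Run:
```python
from h import *
o=bot.get_obs();print("tcp",BR.inv().apply(o["eef_pos"]-O).round(4),o["tool_rot"].round(4))
t=cams.camera("top")[:,:,::-1];s=cams.camera("scene")[:,:,::-1];cv2.imwrite("pics/t4.png",t);cv2.imwrite("pics/s4.png",s)
f=lambda i,x,y:cv2.resize(i[y:y+30,x:x+80],(800,300),interpolation=cv2.INTER_CUBIC)
cv2.imwrite("pics/c4.png",np.vstack([f(t,322,240),f(s,315,240)]))
```

```text
tcp [-0.0404 -0.1713  0.0716] [ 6.471e-01  7.624e-01 -1.000e-04 -1.400e-03]
```

View pics/c4.png

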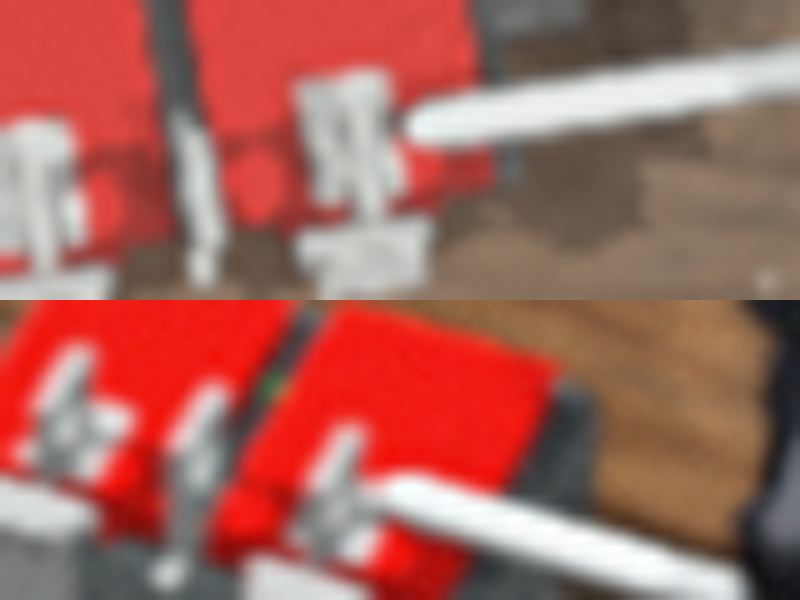

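Composite: top panel shows the tip at (405,125) roughly level with the right eye's base centre. In the scene panel the bar axis, extended from (395,492), passes about 10 px above where the bore should be, given the eye top at (352,428). Quantifying with bar-based bias correction.

Run:
```python
from h import *
inv=lambda X:BR.inv().apply(np.array(X)-O)
o=bot.get_obs();R=Ro.from_quat(o["tool_rot"]);bd=R.apply([1,0,0]);A=o["eef_pos"]-R.apply([0,0,1])*.0077
print("tcp",inv(o["eef_pos"]).round(4),"bar dir box",BR.inv().apply(bd).round(4))
bias={}
for n,f,x0,x1,y0,y1 in(("top","t4",368,402,238,258),("scene","s4",356,386,252,275)):
    k=8;im=cv2.resize(cv2.imread(f"pics/{f}.png")[y0:y1,x0:x1],None,fx=k,fy=k,interpolation=cv2.INTER_CUBIC)
    h=cv2.cvtColor(im,cv2.COLOR_BGR2HSV);m=cv2.inRange(h,(0,0,135),(180,60,255));s=cv2.connectedComponentsWithStats(m);i=1+np.argmax(s[2][1:,4])
    p=(np.argwhere(s[1]==i)[:,::-1]+.5)/k-.5+[x0,y0]
    cs=np.arange(p[:,0].min()+3,p[:,0].max()-1);mid=np.array([(c,np.mean([p[abs(p[:,0]-c)<.6,1].min(),p[abs(p[:,0]-c)<.6,1].max()])) for c in cs])
    l=np.polyfit(mid[:,0],mid[:,1],1)
    a,b=proj(n,A+bd*.04),proj(n,A+bd*.11);lp=np.polyfit([a[0],b[0]],[a[1],b[1]],1)
    e=proj(n,box([-.043,-.039,.08]))
    print(n,"slope obs/pred",l[0].round(3),lp[0].round(3),"tipcol",p[:,0].min().round(2),"pred",proj(n,A+bd*.1205).round(2),"line at eye: obs",np.polyval(l,e[0]).round(2),"pred",np.polyval(lp,e[0]).round(2),"nominal eye px",e.round(2))
# eye outline topmost in scene & predicted for nominal centre
for y,ob in((-.039,(352,428-300)),(0,(215,388-300)),(.039,(80,350-300))):
    ring=np.array([proj("scene",box([-.043+.014*np.cos(t),y,.08+.014*np.sin(t)])) for t in np.linspace(0,6.28,90)])
    print("ring top pred",ring[ring[:,1].argmin()].round(2),"obs",np.round([315+ob[0]/10-.45,240+ob[1]/10-.45],2))
print("px per mm scene: x",proj("scene",box([-.042,-.039,.08]))-proj("scene",box([-.043,-.039,.08])),"z",proj("scene",box([-.043,-.039,.081]))-proj("scene",box([-.043,-.039,.08])))
print("top: x",proj("top",box([-.042,-.039,.08]))-proj("top",box([-.043,-.039,.08])))
```

```text
tcp [-0.0403 -0.1715  0.0717] bar dir box [-0.0093  1.      0.0017]
top slope obs/pred -0.148 -0.164 tipcol 367.56 pred [362.48 253.39] line at eye: obs 253.03 pred 254.19 nominal eye px [357.61 254.83]
scene slope obs/pred 0.284 0.296 tipcol 355.56 pred [352.61 259.29] line at eye: obs 257.36 pred 257.96 nominal eye px [348.14 258.28]
ring top pred [349.58 253.18] obs [349.75 252.35]
ring top pred [335.96 249.12] obs [336.05 248.35]
ring top pred [322.59 245.14] obs [322.55 244.55]
px per mm scene: x [ 0.13948517 -0.23882182] z [ 0.01371058 -0.27414725]
top: x [-0.06696501 -0.41503527]
```

Scaled: 0.02 m is 0.025, 0.007 m is 0.0088, -0.006 rad is -0.0019.

Request:
pendant:
  plan:
    - [0, 0, -0.0019, 0, -0.0031, -0.0006, 0.01]
    - [0, 0, -0.0019, 0, -0.0031, -0.0006, 0.01]
    - [0, 0, -0.0019, 0.0088, -0.0031, -0.0006, 0.01]
    - [0, 0, -0.0019, 0.0175, -0.0031, -0.0006, 0.01]
    - [0, 0, -0.0019, 0.025, -0.0031, -0.0006, 0.01]
    - [0, 0, -0.0019, 0.025, -0.0031, -0.0006, 0.01]
    - [0, 0, -0.0019, 0.025, -0.0031, -0.0006, 0.01]

```text
clock: 16.1
eef_pos: [0.5488, -0.2474, 0.0718]
tool_rot: [0.645, 0.764, -0.0, -0.002]
ft_force: [-3.2, 2.3, -0.3]
grip_width: 0.0204
grasp_force: 60.6
```

```bash
python3 -c "
from h import *
print(BR.inv().apply(bot.get_obs()['eef_pos']-O))"
```

```text
[-0.0439199  -0.15144868  0.07181346]
```

It entered the first eye. Continuing.

Scaled: 0.04 m is 0.05, 0.032 m is 0.04.

Request:
pendant:
  plan:
    - [0, 0, 0, 0.01, -0.0009, 0, 0.01]
    - [0, 0, 0, 0.02, -0.0009, 0, 0.01]
    - [0, 0, 0, 0.03, -0.0009, 0, 0.01]
    - [0, 0, 0, 0.04, -0.0009, 0, 0.01]
    - [0, 0, 0, 0.05, -0.0009, 0, 0.01]
    - [0, 0, 0, 0.05, -0.0009, 0, 0.01]

```text
clock: 16.85
eef_pos: [0.5421, -0.2074, 0.0723]
tool_rot: [0.645, 0.764, 0.001, -0.002]
ft_force: [-3.8, 0.4, -1.3]
grip_width: 0.0207
grasp_force: 60.6
```

```bash
python3 -c "
from h import *
print(BR.inv().apply(bot.get_obs()['eef_pos']-O))"
```

```text
[-0.0444028  -0.11093423  0.07227143]
```

Scaled: 0.038 m is 0.0475, -0.0005 m is -0.0006.

Request:
pendant:
  plan:
    - [0, 0, 0, 0.01, -0.0006, 0, 0.01]
    - [0, 0, 0, 0.02, -0.0006, 0, 0.01]
    - [0, 0, 0, 0.03, -0.0006, 0, 0.01]
    - [0, 0, 0, 0.04, -0.0006, 0, 0.01]
    - [0, 0, 0, 0.0475, -0.0006, 0, 0.01]
    - [0, 0, 0, 0.0475, -0.0006, 0, 0.01]

```text
clock: 17.6
eef_pos: [0.5358, -0.1705, 0.0725]
tool_rot: [0.645, 0.764, 0.001, -0.001]
ft_force: [-2.7, 0.3, -1.2]
grip_width: 0.0203
grasp_force: 60.6
```

```bash
python3 -c "
from h import *
print(BR.inv().apply(bot.get_obs()['eef_pos']-O))"
```

```text
[-0.0450089  -0.07347338  0.0725148 ]
```

Scaled: 0.019 m is 0.0238, 0.014 m is 0.0175.

Request:
pendant:
  plan:
    - [0, 0, 0, 0.0088, 0, 0, 0.01]
    - [0, 0, 0, 0.0175, 0, 0, 0.01]
    - [0, 0, 0, 0.0238, 0, 0, 0.01]
    - [0, 0, 0, 0.0238, 0, 0, 0.01]
    - [0, 0, 0, 0.0238, 0, 0, 0.01]

```text
clock: 18.23
eef_pos: [0.5332, -0.1552, 0.0727]
tool_rot: [0.646, 0.763, -0.001, 0.001]
ft_force: [-0.4, -7.9, -3.4]
grip_width: 0.0207
grasp_force: 60.3
```

```bash
python3 -c "
from h import *
print(BR.inv().apply(bot.get_obs()['eef_pos']-O))"
```

```text
[-0.04520681 -0.05794595  0.07274347]
```

Scaled: -0.002 m is -0.0025.

Request:
pendant:
  plan:
    - [0, 0, 0, -0.0025, 0, 0, 0.01]
    - [0, 0, 0, -0.0025, 0, 0, 0.01]
    - [0, 0, 0, -0.0025, 0, 0, 0.05]
    - [0, 0, 0, -0.0025, 0, 0, 0.05]
    - [0, 0, 0, -0.0025, 0, 0, 0.05]
    - [0, 0, 0, -0.0025, 0, 0, 0.05]

```text
clock: 18.98
eef_pos: [0.5329, -0.1547, 0.0725]
tool_rot: [0.645, 0.764, 0.0, -0.001]
ft_force: [-0.1, -0.9, -0.4]
grip_width: 0.05
grasp_force: 0.0
```

Request:
pendant:
  plan:
    - [0, 0, 0, 0, 0, -0.0375, 0.05]
    - [0, 0, 0, 0, 0, -0.1, 0.05]
    - [0, 0, 0, 0, 0, -0.175, 0.05]
    - [0, 0, 0, -0.075, 0, -0.2, 0.05]
    - [0, 0, 0, -0.15, 0, -0.2, 0.05]
    - [0, 0, 0, -0.2, 0, -0.2, 0.05]
    - [0, 0, 0, -0.2, 0, -0.2, 0.05]

```text
clock: 19.85
eef_pos: [0.5594, -0.3157, 0.2311]
tool_rot: [0.647, 0.763, -0.0, -0.001]
ft_force: [0.1, 0.8, -0.4]
grip_width: 0.0503
grasp_force: 0.0
```

Run:
```python
from h import *
inv=lambda X:BR.inv().apply(np.array(X)-O)
t=cams.camera("top")[:,:,::-1];s=cams.camera("scene")[:,:,::-1]
for n,im in(("top",t),("scene",s)):
    e=proj(n,box([-.043,-.06,.08])).astype(int);x0,y0=e-[25,25]
    h=cv2.cvtColor(im[y0:y0+50,x0:x0+50],cv2.COLOR_BGR2HSV);m=cv2.inRange(h,(20,140,80),(36,255,255))
    p=np.argwhere(m)[:,::-1]+[x0,y0]
    if len(p):
        W=np.array([inv(plane(n,q,.088)) for q in p]);print(n,len(p),"mean",W.mean(0).round(4),"y range",W[:,1].min().round(4),W[:,1].max().round(4))
```

```text
top 195 mean [-0.0447 -0.0709  0.088 ] y range -0.096 -0.0449
scene 224 mean [-0.0549 -0.0747  0.088 ] y range -0.1018 -0.0445
```

Request:
pendant:
  plan:
    - [0, 0, 0, 0, 0, 0, 0.05]
    - [0, 0, 0, 0, 0, 0, 0.05]
    - [0, 0, 0, 0, 0, 0, 0.05]
    - [0, 0, 0, 0, 0, 0, 0.05]

```text
clock: 20.45
eef_pos: [0.5599, -0.3124, 0.2325]
tool_rot: [0.645, 0.764, -0.0, -0.001]
ft_force: [-0.4, 0.2, -0.2]
grip_width: 0.0503
grasp_force: 0.0
```

```bash
python3 -c "
from workcell import bot, cams, workorder
print(workorder.job_done())"
```

```text
the job is handed in; nothing more can be done
None
```

I pressed both covers shut, slid the lockout bar through all three eyes until its handle met the first eye, let go, and handed the job in at about 20 s; the hand-in returned no verdict.

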